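# Set the winder's speed selector to the lit lamp and start it

## Robot

A 7-joint arm with a two-finger parallel gripper is mounted at the origin on the work surface. World frame = base frame: x ahead of the robot, y to its left, z up, the work surface at z = 0. Lengths are in m, angles in rad, forces in N, time in s.
With the tool pointing down it reaches from about 0.4 to 0.85 m from the base axis. Payload 4.5 kg.
Tool frame: the origin (TCP) lies on the centre line of the jaws, within the pads' length; the fingertips stand r.tips_ahead ahead of it and the grasp point (between the pads) is the TCP (r.tips_ahead is the distance from the TCP to the fingertips, in m); z points along the fingers, y is the direction in which the jaws open and shut (so a half turn about z gives the same grasp; the last joint's range is limited). The gripper opens to 88 mm and grips with 3 to 60 N. Pads are 18 mm wide; open, the fingers measure 123 mm over their backs; the gripper's body (75 mm by 187 mm) begins 45 mm behind the grasp point.
Start: joints at [1.204, 0.689, -0.195, 1.565, 0.157, 0.902, -0.215], TCP at [0.244, -0.575, 0.258] pointing down, gripper open.
Joint ranges: [-3.01, 3.01], [-0.46, 2.08], [-1.47, 1.51], [0.13, 2.56], [-1, 4.14], [0.04, 2.09], [-2.66, 2.66]. Speed limits (rad/s): [2.57, 2.57, 3.14, 3.14, 3.14, 3.14, 3.14].

## Interface

Orientations are given as a unit quaternion [x, y, z, w].
In Python, from plant import r gives the robot as it stands.
- The arm moves only by the shell command python3 -m inch 'ROWS' [FORCE]. ROWS is JSON, a list of rows, each a list of 5 numbers: the shift along the world's x, y, z in units of 25 mm (1.0 is 25 mm), then the turn about the world's z in units of 6 degrees (1.0 is 6 degrees), then the finger opening in mm, from 0 to 88.1. A call has 1 to 5 rows; each row shifts and turns the commanded pose from where the row before left it; what a row does not reach is not made up. A row lasts 1/10 s, in which the tool goes at most 50 mm and 8.59 degrees, less where a joint would pass 70% of its speed; a pose out of reach is approached as far as the arm can. A call is refused whole if a number of a shift passes 1 or a number of a turn 1, either way. A call with a gripper value outside its range is refused whole. The fingers move at their own pace and stop on an object; FORCE is the grip in N (left out, the last holds). Time passes only in rows, so rows that do not move let the fingers close. It gives the time, the measured TCP pose, the force and the opening at its end, in the units of the state.
- r.get_state(): the state, without advancing time (a new reading comes with each control period).
- r.snapshot(name): name is "scene" or "top" or "wrist"; returns a dict with "pixels" (384x512x3 uint8, red, green, blue), "range_z" (384x512 float32, m along the optical axis (not along the pixel's ray), 0 where there is no reading), "K" (3x3 intrinsics, pixels), "k1" (the pictures are not rectified: a ray, as slopes to the right and down, at radius r is drawn at 1 + k1 r^2 times it, then the intrinsics apply), "position" and "attitude" of the camera in the world. Camera axes: x right, y up, looking along -z (the intrinsics and any distortion apply to the point x, -y, -z); pixel columns grow to the right and rows downward; lengths in m; the calibration is good to about 2 mm. A picture is of the moment at which its call begins.
- r.finish_job(): hands the job in, once; it reports no verdict.
The state is a dict: "clock": time; "q": joint angles; "qd": joint speeds; "joint_torque": joint torques, N m; "tool_pos": TCP position; "eef_rot": TCP orientation; "contact_force": force on the tool from outside, world axes, zero at the start; "moment": the same for the moment, N m; "opening": opening from 0.0 (shut) to 1.0 (fully open).
Only numpy, scipy, OpenCV 4.12 (cv2) and the standard library are available. Lean on these libraries where they do the work, as an engineer would, in place of code of your own. Each camera call takes 0.05 s, during which the arm holds its last target. There are 200 camera calls.

## Task

Set the coil winder's speed: with a fingertip, push the red selector lever round, click by click, until it rests in the click position whose lamp is lit yellow, and only then press the green start button all the way in and let it come back out. Push the lever gently and never pinch it, and leave the rollers, tools, jar and reel where they are.

Things in the scene. Friction and masses are not known exactly. Their poses are not given: they have to be found in the camera images.
- unit: Grey control box fixed to the bench, top panel 60 mm above it. Origin on the dial's axis at bench height, z up; the box spans x -130 to +110, y -120 to +120 mm in its axes; x points away from the button's edge; turned by up to 20 degrees. Eleven round lamps, 6 mm high, stand in an arc 88 mm from the dial's axis, one per click position; the arc's gap is at the button.
- selector (a joint): Angle of the red lever, rad, growing clockwise from above. Click positions k = 0 to 10 at k x 0.4189 (24 degrees apart), hard stops at both ends. In the box's axes the lever points at 120 degrees minus this angle (counter-clockwise from +x): 0 is left near the button, 5 straight away from it, 10 right near it. Starts in position 4, 5 or 6.
- lever_mid (a point): Middle of the lever, 48 mm from the dial's axis, 93 mm above the bench; its x axis runs outward along the lever. The lever is an upright radial fin 10 mm thick, from a hub of 38 mm diameter out to 64 mm from the axis, 74 to 112 mm above the bench: a fingertip comes down beside it and pushes its flat side. Below is a disc, 60 mm diameter, top 72 mm above the bench.
- pointer (a point): Tip of the lever's white pointer, 72 mm from the axis; 16 mm from the lit lamp's centre, seen from above, when in the right position. The lever's detent is sprung: a click takes about 2 to 5 N at 48 mm from the axis; pushed past halfway between two positions the lever snaps on by itself into the next and stays there.
- lamp_lit: The one lamp that is lit, bright yellow, 25 mm across with its rim; the origin is at the middle of its foot, on the box's top panel, 88 mm from the dial's axis. It is at click position 1, 2, 8 or 9 of the selector. The other lamps are dark.
- start (a joint): Travel of the green start button, m: 0 out, 0.006 fully in; it springs back. It needs about 1.5 N to begin to move and 5 N to be fully in.
- start_top (a point): Centre of the top of the green button, 36 mm in diameter, 82 mm above the bench when out, in a black collar of 52 mm diameter whose top is 72 mm above the bench; it is pressed straight down. It lies at x = -96 mm, y = 0 in the box's axes.
- roller_a: Loose steel roller, 26 mm diameter, 32 mm high, standing on the box's top at its far left corner (about x = 95, y = 100 mm in the box's axes). Origin under its centre. Not to be moved.
- roller_b: A second such roller, on the box's top at its far right corner (about x = 95, y = -100 mm). Not to be moved.
- screwdriver: Screwdriver with orange handle, 200 mm long, 26 mm high, lying on the bench beside the box's left (+y) side. Origin under its middle. Not to be moved.
- wrench: Steel open-ended wrench, 180 mm long, 8 mm thick, lying on the bench to the right. Origin under its middle. Not to be moved.
- grease_jar: Grey jar with a yellow cap, 60 mm diameter, 75 mm high, on the bench to the left near the robot. Origin under its centre. Not to be moved.
- reel: Black empty reel, 72 mm diameter, 46 mm high, on the bench to the right near the robot. Origin under its centre. Not to be moved.

How it is judged:
On the way, in this order (a step that is already met when the one before it is completed fails the run):
1. the selector lever rests in the click position of the lit lamp (horizontal distance between pointer and lamp_lit below 0.0185 m and velocity of joint selector between -0.2 and 0.2 rad/s), for 0.2 s.
2. the start button is pressed in (at least 4.5 of its 6 mm) with the selector there (horizontal distance between pointer and lamp_lit below 0.0185 m and value of joint start above 0.0045 m), for 0.02 s.
At the end, for the whole second after the job is handed in: The selector is at rest in the lit lamp's click position (the pointer's tip within 18.5 mm of the lamp's centre seen from above, about 7 degrees either way) and the start button, pressed after that, is out again (less than 1.5 mm in) (horizontal distance between pointer and lamp_lit below 0.0185 m and value of joint start below 0.0015 m and velocity of joint selector between -0.1 and 0.1 rad/s); the robot touches nothing.
It fails at once if the start button is pressed (3 mm or more) while the selector is not at the lit lamp (not (horizontal distance between pointer and lamp_lit below 0.0185 m) and value of joint start above 0.003 m).
It fails at once if the selector is pinched or pushed hard (fingers' force over 25 N) (contact force between the fingers and selector above 25 N).
It fails at once if a roller, tool, the jar or the reel is lifted or moved more than 20 mm (distance of any of roller_a, roller_b, screwdriver, wrench, grease_jar, reel from where it was at the start of the episode above 0.02 m).
It also fails if it takes over 54 s, if anything falls off the work surface, if the arm or the gripper's body presses on something with over 40 N, if the wrist force passes 120 N, or if a joint passes its speed limit or range.

## Working session

There is one attempt and no reset: what is moved stays moved. The work goes in short steps, Python scripts to look and compute and a shell command to move; the robot and the scene stay as the last step left them, time stands still between calls to the robot, and variables do not carry over. Pictures are saved under pics/ and viewed, about 8 in all and at most 12, crops included, and the job is handed in when it is done.

```bash
mkdir -p pics; ls
cat > h.py <<'E'
import numpy as np, cv2
from plant import r
def snap(n,f=None):
    s=r.snapshot(n)
    if f: cv2.imwrite('pics/'+f+'.png',cv2.cvtColor(s['pixels'],cv2.COLOR_RGB2BGR))
    return s
def R_of(a):
    from scipy.spatial.transform import Rotation as R
    a=np.array(a); return a if a.shape==(3,3) else R.from_quat(a).as_matrix()
def ray(s,u,v):
    K=np.array(s['K']); k1=s['k1']
    d=np.array([(u-K[0,2])/K[0,0],(v-K[1,2])/K[1,1]]); p=d.copy()
    for _ in range(20): p=d/(1+k1*(p@p))
    return np.array(s['position']),R_of(s['attitude'])@np.array([p[0],-p[1],-1])
def onz(s,u,v,z):
    o,d=ray(s,u,v); return o+d*(z-o[2])/d[2]
E
python3 - <<'E'
from h import *
s=snap('top','top1'); t=snap('scene','scene1')
print(s['position'],s['attitude'],s['k1']); st=r.get_state(); print(st['clock'],st['tool_pos'],st['eef_rot'],r.tips_ahead,st['opening'])
E
```

```text
pics
[ 0.37252119 -0.05844114  1.28567657] [-0.03970562  0.04241466  0.71084064 -0.70094939] -0.09118168929347652
0.1 [ 0.24359512 -0.57500268  0.25699876] [ 9.79981977e-01  1.99084583e-01 -2.16067944e-04 -7.79153192e-04] 0.019 0.9986869905238814
```

View pics/top1.png

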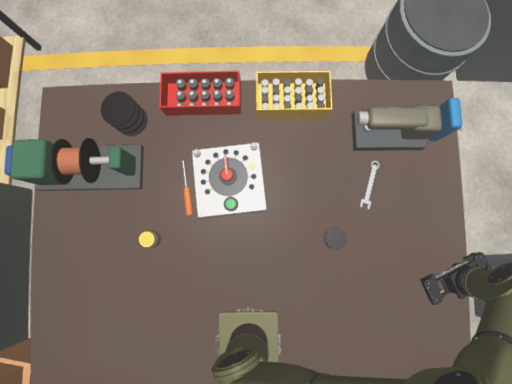

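View pics/scene1.png

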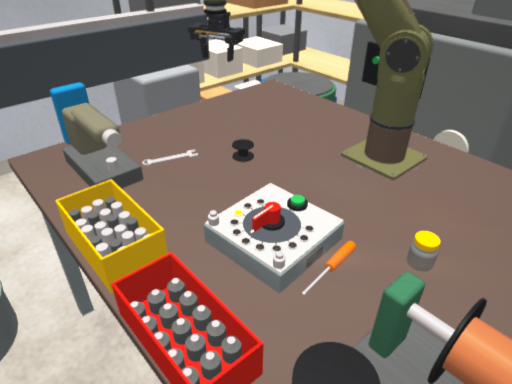

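The top view shows the box at about (229,180), the red lever pointing up to (225,158), the green button at (231,204), and the lit lamp near (252,167). Next I'll measure these.

```bash
cat > m.py <<'E'
from h import *
def mask(hsv,lo,hi): return cv2.inRange(hsv,np.array(lo),np.array(hi))
def blobs(s,lo,hi,roi,mn=4):
    hsv=cv2.cvtColor(s['pixels'],cv2.COLOR_RGB2HSV); m=mask(hsv,lo,hi); k=np.zeros_like(m); x0,y0,x1,y1=roi; k[y0:y1,x0:x1]=m[y0:y1,x0:x1]
    n,l,st,c=cv2.connectedComponentsWithStats(k)
    return [(st[i,4],c[i],st[i,:4]) for i in range(1,n) if st[i,4]>=mn]
E
python3 - <<'E'
from m import *
s=snap('top'); roi=(185,135,275,225)
for nm,lo,hi,z in [('green',(45,120,60),(85,255,255),.082),('red0',(0,140,90),(8,255,255),.112),('yel',(22,90,140),(36,255,255),.066)]:
    for a,c,b in blobs(s,lo,hi,roi): print(nm,a,c,b,onz(s,*c,z).round(4))
# box top corners: bright low-sat
hsv=cv2.cvtColor(s['pixels'],cv2.COLOR_RGB2HSV)
m=mask(hsv,(0,0,150),(180,45,255)); k=np.zeros_like(m); k[135:225,185:275]=m[135:225,185:275]
cs,_=cv2.findContours(k,cv2.RETR_EXTERNAL,cv2.CHAIN_APPROX_NONE); c=max(cs,key=cv2.contourArea)
rr=cv2.minAreaRect(c); P=np.array([onz(s,*p,.06) for p in cv2.boxPoints(rr)]); print(rr,P.round(4))
im=cv2.cvtColor(s['pixels'],cv2.COLOR_RGB2BGR)[135:225,180:275]
cv2.imwrite('pics/crop1.png',cv2.resize(im,None,fx=6,fy=6,interpolation=cv2.INTER_CUBIC))
E
```

```text
red0 60 [226.01666667 174.51666667] [222 169  10  11] [0.5666 0.064  0.112 ]
yel 15 [251.13333333 165.53333333] [249 164   5   4] [ 0.6043 -0.0177  0.066 ]
((227.975830078125, 179.28848266601562), (68.638916015625, 69.8311538696289), 83.48019409179688) [[ 0.6669  0.1978  0.06  ]
 [ 0.6913 -0.045   0.06  ]
 [ 0.4527 -0.0687  0.06  ]
 [ 0.4288  0.1684  0.06  ]]
```

View pics/crop1.png

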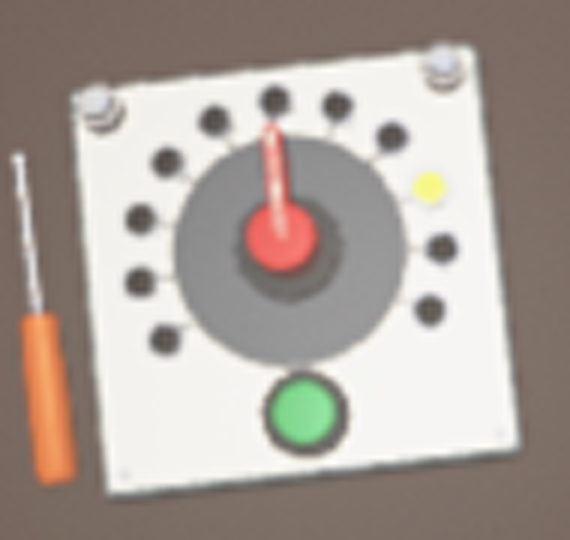

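Corners give the origin at about (0.570, 0.064) with yaw about 6.3°. The lit lamp is k=8 and the lever is at 5, so I need three clicks clockwise. I'll move over with the fingers shut.

```bash
python3 -m inch '[[0.55,1,0,-0.1,0],[0.55,1,0,-0.1,0],[0.55,1,0,-0.1,0],[0.55,1,0,-0.1,0],[0.55,1,0,-0.1,0]]' 10
python3 -m inch '[[0.55,1,0,-0.1,0],[0.55,1,0,-0.1,0],[0.55,1,0,-0.1,0],[0.55,1,0,-0.1,0],[0.55,1,0,-0.1,0]]'
python3 -m inch '[[0.55,1,0,-0.1,0],[0.55,1,0,-0.1,0],[0.55,1,0,-0.1,0],[0.55,1,0,-0.1,0],[0.55,1,0,-0.1,0]]'
python3 -m inch '[[0.55,1,0,-0.1,0],[0.55,1,0,-0.1,0],[0.55,1,0,-0.1,0],[0.55,1,0,-0.1,0],[0.55,1,0,-0.1,0]]'
python3 -m inch '[[0.55,1,0,-0.1,0],[0.55,1,0,-0.1,0],[0.55,1,0,-0.1,0],[0.55,1,0,-0.1,0],[0.55,1,0,-0.1,0]]'
python3 -c "
from plant import r; print(r.get_state()['q'])"
```

```text
clock: 0.65
tool_pos: [0.3129, -0.4493, 0.2576]
eef_rot: [0.985, 0.173, -0.0, -0.0]
contact_force: [-0.4, -0.1, -0.6]
opening: 0.576
clock: 1.15
tool_pos: [0.3817, -0.3243, 0.2576]
eef_rot: [0.989, 0.147, -0.0, -0.0]
contact_force: [0.7, -0.5, 0.4]
opening: 0.116
clock: 1.65
tool_pos: [0.4505, -0.1994, 0.2577]
eef_rot: [0.993, 0.121, -0.0, -0.0]
contact_force: [0.1, -0.3, -0.0]
opening: 0.003
clock: 2.15
tool_pos: [0.5192, -0.0744, 0.2576]
eef_rot: [0.995, 0.095, -0.0, 0.0]
contact_force: [-0.7, 0.3, -1.1]
opening: 0.001
clock: 2.65
tool_pos: [0.5879, 0.0506, 0.2575]
eef_rot: [0.998, 0.069, -0.0, 0.0]
contact_force: [-0.1, 0.2, -0.3]
opening: 0.003
[-0.14300994  0.63841128 -0.0361485   1.67974089  0.0294437   0.8246314
 -1.62410472]
```

```bash
python3 -m inch '[[0.1,0.2,0,1,0],[0.1,0.2,0,1,0],[0.1,0.2,0,1,0],[0.1,0.2,0,1,0],[0.1,0.2,0,1,0]]'
python3 -m inch '[[0.1,0.2,0,1,0],[0.1,0.2,0,1,0],[0.1,0.2,0,1,0],[0.1,0.1,0,1,0],[0.1,0,0,1,0]]'
python3 -m inch '[[0,0,0,1,0],[0,0,0,1,0],[0,0,0,1,0],[0,0,0,1,0],[0,0,0,0.7,0]]'
python3 -c "
from h import *
s=snap('wrist','w1'); snap('top','top2'); print(r.get_state()['q'],s['position'])"
```

```text
clock: 3.15
tool_pos: [0.6, 0.0747, 0.2574]
eef_rot: [0.945, 0.327, -0.0, -0.0]
contact_force: [-0.6, 0.3, -0.6]
opening: 0.002
clock: 3.65
tool_pos: [0.6124, 0.0926, 0.2574]
eef_rot: [0.828, 0.561, -0.0, -0.0]
contact_force: [-0.0, -0.2, -0.2]
opening: 0.008
clock: 4.15
tool_pos: [0.6124, 0.0918, 0.2574]
eef_rot: [0.667, 0.745, -0.0, -0.0]
contact_force: [-0.3, 0.3, 0.7]
opening: 0.001
[ 0.03801039  0.71161709 -0.4758125   1.57451849  0.37654603  0.94860686
 -0.45323731] [0.60434701 0.16764695 0.38376625]
```

View pics/w1.png

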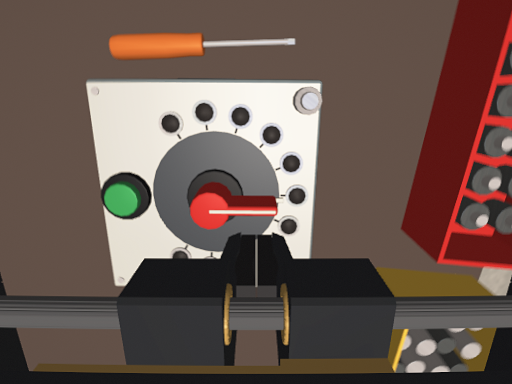

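The wrist view shows the lever at (250,206) pointing at the lamp at (297,195), the button at (122,199), and lamps along the arc. I'll refine the axis and yaw from the lamps and the button.

Run:
```python
from m import *
from scipy.optimize import least_squares
s=snap('wrist')
px=[(170,123),(204,111),(240,116),(271,134),(291,163),(297,195),(288,226)]  # k=0..6 expected
L=np.array([onz(s,*p,.066)[:2] for p in px])
def mod(p): 
    a=np.radians(120-24*np.arange(7))+p[2]; return p[:2]+.088*np.c_[np.cos(a),np.sin(a)]
f=least_squares(lambda p:(mod(p)-L).ravel(),[.57,.064,.1]); p=f.x
print(p[:2].round(4),np.degrees(p[2]).round(2),'res',np.abs(f.fun).max().round(4))
g=[b for b in blobs(s,(45,120,60),(85,255,255),(60,140,180,250),50)]
for a,c,b in g: print('button',a,onz(s,*c,.082).round(4))
print('button pred',(p[:2]-.096*np.array([np.cos(p[2]),np.sin(p[2])])).round(4))
a,b=onz(s,210,211,.112)[:2],onz(s,276,211,.11)[:2]; print('hub',a,'tip',b)
for off in (28,15):
  for k in (5,5.5,6,6.5,7,7.5,7.75):
    t=np.radians(120-24*k)+p[2]; u=np.array([np.cos(t),np.sin(t)]);n=np.array([-u[1],u[0]])
    print(off,k,np.degrees(t).round(1),(p[:2]+.046*u+off/1000*n).round(4))
```

```text
[0.5717 0.0625] 5.7 res 0.0011
button 992 [0.4785 0.0543 0.082 ]
button pred [0.4762 0.053 ]
hub [0.5729032  0.06184232] tip [0.6341699  0.06774777]
28 5 5.7 [0.6147 0.095 ]
28 5.5 -6.3 [0.6205 0.0853]
28 6 -18.3 [0.6242 0.0747]
28 6.5 -30.3 [0.6256 0.0635]
28 7 -42.3 [0.6246 0.0523]
28 7.5 -54.3 [0.6213 0.0415]
28 7.75 -60.3 [0.6188 0.0364]
15 5 5.7 [0.616 0.082]
15 5.5 -6.3 [0.6191 0.0724]
15 6 -18.3 [0.6201 0.0623]
15 6.5 -30.3 [0.619  0.0523]
15 7 -42.3 [0.6159 0.0427]
15 7.5 -54.3 [0.6108 0.0339]
15 7.75 -60.3 [0.6076 0.03  ]
```

```bash
python3 -m inch '[[0.05,0.1,-1,0,0],[0,0,-1,0,0],[0,0,-1,0,0],[0,0,-1,0,0],[0,0,-0.8,0,0]]'
python3 -m inch '[[0,0,-0.5,0,0],[0,0,-0.5,0,0],[0,0,-0.3,0,0],[0,0,0,0,0]]'
python3 -m inch '[[0.02,-0.2,0,0,0],[0.02,-0.2,0,0,0],[0.03,-0.1,0,-0.2,0]]'
```

```text
clock: 4.8
tool_pos: [0.6134, 0.0943, 0.1362]
eef_rot: [0.669, 0.743, -0.001, -0.0]
contact_force: [-0.3, 0.5, 1.0]
opening: 0.003
clock: 5.2
tool_pos: [0.6135, 0.0944, 0.1045]
eef_rot: [0.668, 0.744, -0.001, -0.0]
contact_force: [-0.8, 0.6, 0.5]
opening: 0.004
clock: 5.5
tool_pos: [0.6161, 0.0811, 0.1059]
eef_rot: [0.677, 0.736, 0.0, 0.0]
contact_force: [-1.1, 2.2, 0.6]
opening: 0.006
```

```bash
python3 -m inch '[[0.03,-0.08,0,-0.3,0],[0.03,-0.08,0,-0.4,0],[0.02,-0.08,0,-0.4,0],[0.02,-0.08,0,-0.4,0],[0.02,-0.08,0,-0.4,0]]'
python3 -m inch '[[0.01,-0.08,0,-0.4,0],[0.01,-0.08,0,-0.4,0],[0.01,-0.08,0,-0.4,0],[0,-0.08,0,-0.4,0],[0,-0.08,0,-0.4,0]]'
```

```text
clock: 6.0
tool_pos: [0.6191, 0.0741, 0.1058]
eef_rot: [0.746, 0.666, 0.002, -0.001]
contact_force: [-1.0, 4.9, 3.4]
opening: 0.007
clock: 6.5
tool_pos: [0.6197, 0.0617, 0.1051]
eef_rot: [0.812, 0.583, 0.0, 0.0]
contact_force: [1.4, 1.6, -0.7]
opening: 0.002
```

```bash
python3 -m inch '[[0,-0.08,0,-0.4,0],[-0.01,-0.08,0,-0.4,0],[-0.01,-0.08,0,-0.4,0],[-0.01,-0.08,0,-0.4,0],[-0.01,-0.08,0,-0.4,0]]'
python3 -m inch '[[-0.02,-0.08,0,-0.4,0],[-0.02,-0.08,0,-0.4,0],[-0.03,-0.08,0,-0.4,0],[-0.03,-0.08,0,-0.4,0],[-0.03,-0.08,0,-0.4,0]]'
python3 -c "
from h import *
snap('top','top3'); s=cv2.imread('pics/top3.png')[135:225,180:275]; cv2.imwrite('pics/c3.png',cv2.resize(s,None,fx=5,fy=5))"
```

```text
clock: 7.0
tool_pos: [0.6195, 0.0538, 0.1053]
eef_rot: [0.868, 0.496, 0.002, -0.0]
contact_force: [3.8, 3.6, -4.0]
opening: 0.009
clock: 7.5
tool_pos: [0.6152, 0.0422, 0.1053]
eef_rot: [0.916, 0.402, 0.0, -0.0]
contact_force: [1.1, 2.4, -0.9]
opening: 0.009
```

View pics/c3.png

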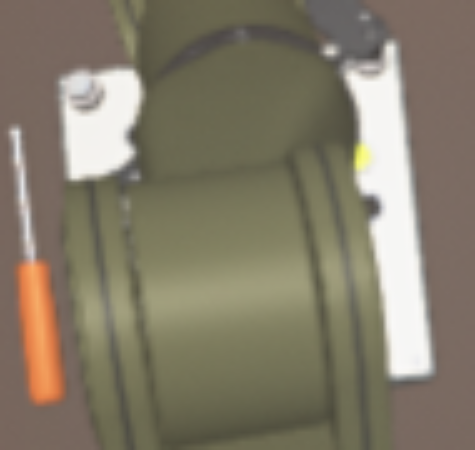

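The arm hides the dial, so I'll rely on the kinematics and force and do the last half click.

```bash
python3 -m inch '[[-0.04,-0.07,0,-0.4,0],[-0.04,-0.07,0,-0.4,0],[-0.04,-0.07,0,-0.4,0],[-0.04,-0.07,0,-0.4,0],[-0.04,-0.07,0,-0.4,0]]'
python3 -m inch '[[-0.05,-0.06,0,-0.4,0],[0,0,0,0,0],[0,0,0,0,0]]'
python3 -c "
from h import *
snap('wrist','w2')"
```

```text
clock: 8.05
tool_pos: [0.6109, 0.0342, 0.1054]
eef_rot: [0.953, 0.304, 0.001, -0.0]
contact_force: [1.9, 1.7, -0.7]
opening: 0.005
clock: 8.35
tool_pos: [0.6078, 0.0305, 0.105]
eef_rot: [0.959, 0.285, -0.001, 0.001]
contact_force: [0.2, -0.8, 0.3]
opening: 0.005
```

View pics/w2.png

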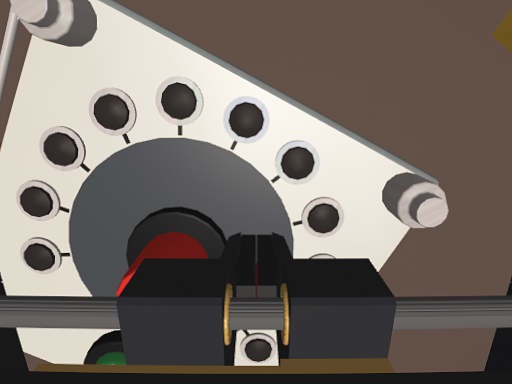

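The force fell to zero, so the lever has snapped on. I'll back off, rise and look.

```bash
python3 -m inch '[[0.35,0.2,0,0,0],[0.35,0.2,0,0,0],[0,0,0.7,0,0],[0,0,1,0,0],[0,0,1,0,0]]'
python3 -m inch '[[0,0,1,0,0],[0,0.5,1,0,0],[0,0.5,0,0,0],[0,0.5,0,0,0],[0,0,0,0,0]]'
python3 -c "
from h import *
snap('wrist','w3');snap('scene','s3')"
```

```text
clock: 8.9
tool_pos: [0.627, 0.0426, 0.1732]
eef_rot: [0.958, 0.286, -0.0, -0.0]
contact_force: [1.1, 0.1, 0.0]
opening: 0.001
clock: 9.4
tool_pos: [0.6256, 0.0829, 0.2215]
eef_rot: [0.958, 0.288, -0.001, -0.001]
contact_force: [0.4, 0.5, -0.3]
opening: 0.002
```

View pics/w3.png

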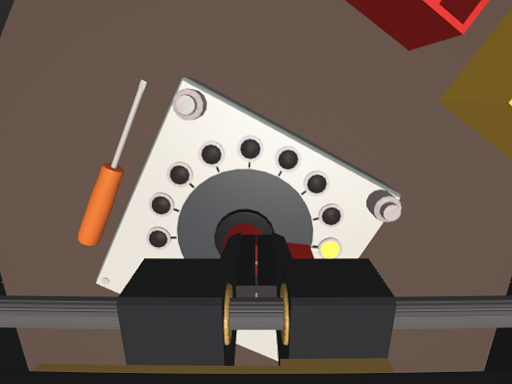

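The wrist view shows the fin's end at about (305,250), next to the lit lamp at (330,249). I'll confirm from the scene camera, cropped.

```bash
python3 -c "
import cv2
i=cv2.imread('pics/s3.png')[170:290,190:360]; cv2.imwrite('pics/s3c.png',cv2.resize(i,None,fx=4,fy=4,interpolation=2))"
```

```text
(no output)
```

View pics/s3c.png

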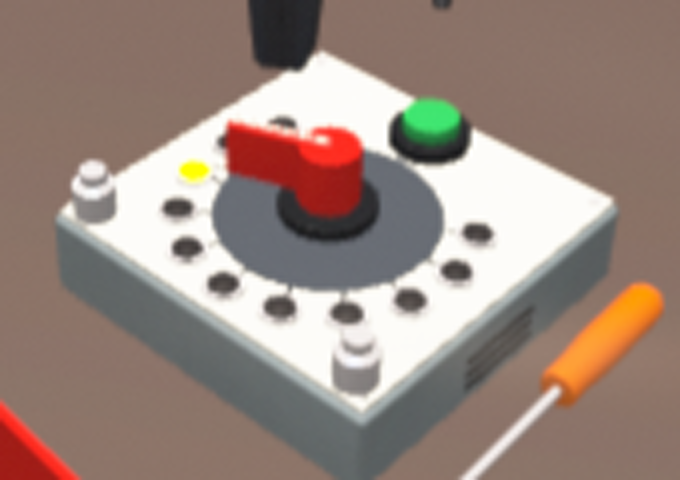

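Run:
```python
from m import *
s=snap('scene')
R=R_of(s['attitude'])
o=np.array([.5717,.0625])
for k in (7,7.5,8,8.5,9):
    t=np.radians(125.7-24*k); P=np.array([*(o+.064*np.array([np.cos(t),np.sin(t)])),.112])
    c=R.T@(P-s['position']); q=np.array([c[0],-c[1]])/-c[2]; q*=1+s['k1']*(q@q)
    print(k,(s['K'][0][0]*q[0]+s['K'][0][2]).round(1),(s['K'][1][1]*q[1]+s['K'][1][2]).round(1))
w=snap('wrist')
m=blobs(w,(0,150,60),(8,255,255),(270,200,340,300)); 
for a,c,b in m: print(a,c,b)
```

```text
7 244.5 205.0
7.5 245.3 201.6
8 247.3 198.4
8.5 250.3 195.5
9 254.2 193.2
315 [297.74920635 249.76507937] [286 241  24  18]
```

Detents mean 7 or 8, and the scene view is marginal, so I'll move above the button (the wrist camera then faces the dial) and measure the lever there.

```bash
python3 -m inch '[[-1,-0.2,0,0,0],[-1,-0.2,0,0,0],[-1,-0.2,0,0,0],[-1,-0.2,0,0,0],[-1,-0.2,0,0,0]]'
python3 -m inch '[[-0.9,-0.2,0,0,0],[0,0,0,0,0],[0,0,0,0,0]]'
python3 -c "
from h import *
snap('wrist','w4')"
```

```text
clock: 10.1
tool_pos: [0.5003, 0.0531, 0.2225]
eef_rot: [0.959, 0.285, -0.0, 0.0]
contact_force: [0.4, -0.6, -0.0]
opening: 0.002
clock: 10.4
tool_pos: [0.4795, 0.0488, 0.2228]
eef_rot: [0.959, 0.285, 0.0, 0.0]
contact_force: [1.4, 0.1, 0.2]
opening: 0.007
```

View pics/w4.png

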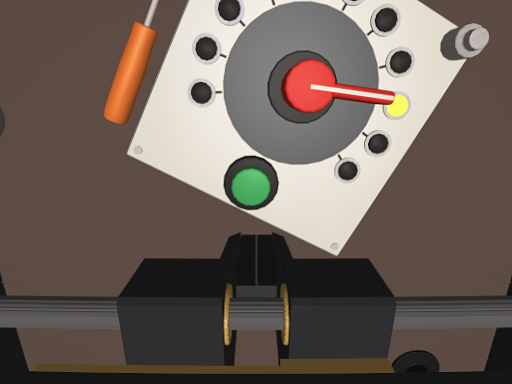

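The pointer's tip, near (393,98), lies over the lit lamp at (396,105); two dark lamps lie beyond it. I'll check the numbers and get the button offset.

Run:
```python
from m import *
s=snap('wrist')
a,b=onz(s,310,86,.112),onz(s,393,98,.11); d=(b-a)[:2]; l=onz(s,396,105,.066); print(np.degrees(np.arctan2(d[1],d[0])),np.hypot(*d),'exp -66.3 (k=8)',a,l)
g=max(blobs(s,(45,120,60),(85,255,255),(200,140,300,230)),key=lambda q:q[0]); p=onz(s,*g[1],.082); st=r.get_state()
print('button',p,'to go units',(p-st['tool_pos'])[:2]/.025,'z units to touch',(.082+r.tips_ahead-st['tool_pos'][2])/.025, st['q'])
```

```text
-64.21917955015581 0.0628926295272854 exp -66.3 (k=8) [0.57256509 0.06208827 0.112     ] [ 0.60703112 -0.01630064  0.066     ]
button [0.47765826 0.05289321 0.082     ] to go units [-0.10962301  0.14306087] z units to touch -4.87091681644461 [-0.11992139  0.56186106 -0.12078592  2.02630643  0.1216685   0.55824046
 -1.31804644]
```

Lever confirmed at k=8. Now the button.

```bash
python3 -m inch '[[-0.1,0.15,-1,0,0],[0,0,-1,0,0],[0,0,-1,0,0],[0,0,-1,0,0],[0,0,-0.5,0,0]]'
python3 -m inch '[[0,0,-0.2,0,0],[0,0,-0.1,0,0],[0,0,-0.1,0,0],[0,0,-0.1,0,0],[0,0,0,0,0]]'
```

```text
clock: 11.0
tool_pos: [0.477, 0.0533, 0.1081]
eef_rot: [0.958, 0.286, -0.0, -0.0]
contact_force: [0.8, 0.7, 0.2]
opening: 0.006
clock: 11.5
tool_pos: [0.4772, 0.0532, 0.0982]
eef_rot: [0.958, 0.285, 0.001, 0.0]
contact_force: [-0.0, 0.2, 3.3]
opening: 0.005
```

```bash
python3 -m inch '[[0,0,-0.1,0,0],[0,0,-0.05,0,0],[0,0,0,0,0],[0,0,0,0,0]]'
```

```text
clock: 11.9
tool_pos: [0.4772, 0.0532, 0.0953]
eef_rot: [0.958, 0.285, 0.001, 0.0]
contact_force: [-1.3, 0.2, 15.4]
opening: 0.006
```

The force of 15 N at z=76.3 mm means the button is on its stop, fully in. I'll retract.

```bash
python3 -m inch '[[0,0,0.3,0,0],[0,0,0.7,0,0],[0,0,1,0,0],[0,0,1,0,0],[0,0,1,0,0]]'
python3 -m inch '[[0,0,1,0,0],[0,0,1,0,0],[0,0,0,0,0],[0,0,0,0,0],[0,0,0,0,0]]'
python3 - <<'E'
from m import *
s=snap('wrist','w5')
for nm,lo,hi in [('green',(45,120,60),(85,255,255)),('red',(0,150,60),(8,255,255)),('yel',(25,150,150),(36,255,255))]:
    q=max(blobs(s,lo,hi,(0,0,512,230)),key=lambda q:q[0]); print(nm,q,onz(s,*q[1],.082).round(4))
g=[q for q in blobs(s,(45,120,60),(85,255,255),(0,0,512,230))]; c=max(g,key=lambda q:q[0])[1].astype(int)
o,d=ray(s,*c); print('button top z',(o+d*s['range_z'][c[1],c[0]])[2])
E
```

```text
clock: 12.4
tool_pos: [0.4757, 0.0528, 0.1948]
eef_rot: [0.958, 0.285, -0.001, 0.0]
contact_force: [0.3, 0.2, 0.1]
opening: 0.01
clock: 12.9
tool_pos: [0.4755, 0.0528, 0.243]
eef_rot: [0.958, 0.285, -0.001, -0.0]
contact_force: [-0.7, -0.9, -0.8]
opening: 0.003
green (np.int32(1050), array([256.60380952, 178.71333333]), array([239, 161,  36,  37], dtype=int32)) [0.4774 0.0528 0.082 ]
red (np.int32(2333), array([321.47063866,  87.12344621]), array([286,  60, 105,  50], dtype=int32)) [0.5779 0.0507 0.082 ]
yel (np.int32(231), array([395.06060606, 104.0995671 ]), array([385,  95,  19,  19], dtype=int32)) [ 0.6027 -0.0129  0.082 ]
button top z 0.08168940315677164
```

View pics/w5.png

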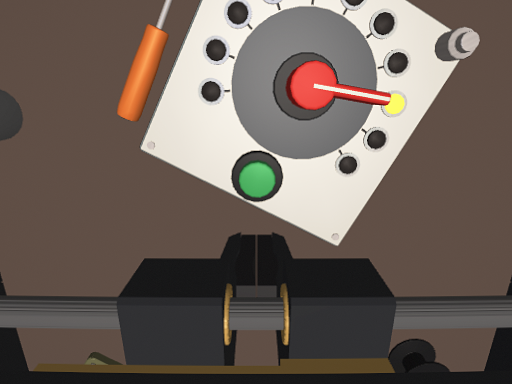

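The lever is still at the lit lamp (394,104), the button at (257,179) is out again with its top at 81.7 mm, and the arm is clear.

```bash
python3 -c "
from plant import r; print(r.finish_job())"
```

```text
the job is handed in; nothing more can be done
None
```

I pushed the lever three clicks clockwise with the closed fingertips, from position 5 to the lit lamp at position 8. I then pressed the green button and handed the job in at about 13 s; the hand-in reports no verdict.

**Lever:** Before the press I measured the lever at −64° against the −66° expected for position 8, with the pointer over the yellow lamp. The last picture shows it still there. Sampled tool forces during the push stayed at about 7 N or less, well under the 25 N limit.

**Button:** Pressing stopped at 15 N with the fingertips at 76.3 mm, which is on the button's stop. Afterwards its top measured 81.7 mm, so it is out again, and the arm was clear of everything.

**Checks that fell short:**
- The top camera was blocked by the arm during the push.
- A scene-camera check was ambiguous between positions 7 and 8. The wrist view above the button settled it as 8.
- I did not re-measure the rollers, tools, jar and reel. The parts of them visible in the last pictures looked undisturbed.

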